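Hang the mounted prints from the storage box on the viewing rail

TASK

Use the orange opening knife to lever up the lid of the black print box, open the lid wide, and lay the knife back on the cork mat. Hang every print that is in the box by its hole on the rail peg of its own colour (either way round), without dropping any, then shut the lid fully; leave the other things on the table where they are.

Things in the scene. Friction and masses are not known exactly. Their poses are not given: they have to be found in the camera images.
- box: black print storage box fixed to the table, 110 mm deep (x) by 220 mm wide (y), origin under its centre, x axis away from the robot towards the lid hinge. Side and back walls 152 mm high, front wall (at x = -55 mm) only 140 mm high, walls 4 mm thick. Prints stand on its 5 mm floor between 60 mm high guide fins, in four slots 13 mm wide at y = -69, -23, 23 and 69 mm, centred at x = -14 mm, tops 135 mm above the table.
- gap (a point): middle of the gap in the box's front, at the front wall's outer face: 12 mm high, 212 mm wide, between the front wall's top (140 mm) and the lid's underside (152 mm); axes as the box
- lid (a joint): the box lid's hinge in rad: 0 shut, about 1.75 fully open (stop). Stiff hinge, the lid stays where it is left; raising its front edge takes about 2 N
- lid_edge (a point): middle of the lid's front lower edge (it moves with the lid). The lid is a black plate 6 mm thick, 222 mm wide, 116 mm from hinge to front edge; shut, its edge stands 6 mm proud of the front wall
- lid_hinge (a point): point on the hinge axis, mid-width, at the lid's underside (152 mm above the table, at x = 55 mm of the box); the axis runs along the box's y, axes as the box
- mat: cork mat 270 (x) by 150 (y) by 4 mm thick, fixed on the table, origin under its centre
- knife: opening knife: orange handle 85 long (x) by 22 wide (y) by 26 mm high (z), from whose +x end a steel blade 34 mm wide and 3 mm thick sticks out; lies on the mat, z up. Origin at the handle's centre, where it is grasped; its centre of mass is about 23 mm from there towards the blade
- blade_tip (a point): middle of the blade's end edge, 145 mm from the handle's centre along the knife's x and 4 mm above it; axes as the knife
- rail: wooden rail on two steel posts, fixed, 360 mm long (y); origin on the table below its front face; x axis points away from the robot. The rail is 14 mm thick (x 0 to 14 mm) and spans heights 171 to 197 mm; from its front face four coloured pegs stick out to -x at a height of 190 mm, at y = -132, -44, 44 and 132 mm
- print_red_mid (a point): mounted print: stiff board 10 mm thick (x) by 70 mm wide (y) by 130 mm tall (z), red band along the top 37 mm, black-and-white picture on both faces below; may be absent. This point is its centre. Its hanging hole is 22 mm square, through the thickness, its centre 17 mm above this point and 48 mm below the top edge. Grasp it across the thickness on the red band
- pegmid_red (a point): half-way along the axis of the red peg, 30 mm out from the rail's front face and 3 mm higher than its root. The peg is 8 mm in diameter, 60 mm long along -x of the rail, rising 6 mm to its tip; axes as the rail
- print_yellow_mid (a point): mounted print: stiff board 10 mm thick (x) by 70 mm wide (y) by 130 mm tall (z), yellow band along the top 37 mm, black-and-white picture on both faces below; may be absent. This point is its centre. Its hanging hole is 22 mm square, through the thickness, its centre 17 mm above this point and 48 mm below the top edge. Grasp it across the thickness on the yellow band
- pegmid_yellow (a point): half-way along the axis of the yellow peg, 30 mm out from the rail's front face and 3 mm higher than its root. The peg is 8 mm in diameter, 60 mm long along -x of the rail, rising 6 mm to its tip; axes as the rail
- print_blue_mid (a point): mounted print: stiff board 10 mm thick (x) by 70 mm wide (y) by 130 mm tall (z), blue band along the top 37 mm, black-and-white picture on both faces below; may be absent. This point is its centre. Its hanging hole is 22 mm square, through the thickness, its centre 17 mm above this point and 48 mm below the top edge. Grasp it across the thickness on the blue band
- pegmid_blue (a point): half-way along the axis of the blue peg, 30 mm out from the rail's front face and 3 mm higher than its root. The peg is 8 mm in diameter, 60 mm long along -x of the rail, rising 6 mm to its tip; axes as the rail
- print_green_mid (a point): mounted print: stiff board 10 mm thick (x) by 70 mm wide (y) by 130 mm tall (z), green band along the top 37 mm, black-and-white picture on both faces below; may be absent. This point is its centre. Its hanging hole is 22 mm square, through the thickness, its centre 17 mm above this point and 48 mm below the top edge. Grasp it across the thickness on the green band
- pegmid_green (a point): half-way along the axis of the green peg, 30 mm out from the rail's front face and 3 mm higher than its root. The peg is 8 mm in diameter, 60 mm long along -x of the rail, rising 6 mm to its tip; axes as the rail
- loupe: black loupe, 52 mm across, 50 mm high; leave alone
- tape: yellow tape roll, 90 mm across, 24 mm high; leave alone
- notebook: red notebook 100 x 140 x 16 mm; leave alone
- mug: white mug 72 mm across, 85 mm high; leave alone
- jar: amber jar 56 mm across, 75 mm high; leave alone
- sponge_box: blue box 70 x 110 x 30 mm; leave alone
- brush_block: wooden block 50 x 120 x 35 mm; leave alone

How it is judged:
By the outcome, as a careful person would: the job done as asked, in the order asked, and still so for the second after the job is handed in, with the robot touching nothing.
Of print_red, print_yellow, print_blue, print_green only 2 to 4 are there at a start; the rules pass over those that are not, and their reading is None.
At some moment in a run one of knife may be knocked a few centimetres aside while the robot is not near it.
It also fails if it takes over 210 s, if anything falls off the work surface, if the arm or the gripper's body presses on something with over 40 N, if the wrist force passes 120 N, or if a joint passes its speed limit or range.

ROBOT

A 7-joint arm with a two-finger parallel gripper is mounted at the origin on the work surface. World frame = base frame: x ahead of the robot, y to its left, z up, the work surface at z = 0. Lengths are in m, angles in rad, forces in N, time in s.
With the tool pointing down it reaches from about 0.425 to 0.875 m from the base axis. Payload 4.7 kg.
Tool frame: the origin (TCP) lies midway between the tips of the shut fingers; the grasp point (between the pads) lies 19 mm behind it; z points along the fingers, x is the direction in which the jaws open and shut, and the axes are right-handed (so a half turn about z gives the same grasp; the last joint's range is limited). The gripper opens to 87 mm and grips with 3 to 60 N. Pads are 19 mm wide; open, the fingers measure 117 mm over their backs; the gripper's body (75 mm by 190 mm) begins 51 mm behind the grasp point.
Start: joints at [-1.143, 0.321, -0.07, 1.45, 0.023, 1.371, -0.057], TCP at [0.261, 0.595, 0.223] pointing down, gripper open.
Joint ranges: [-2.86, 2.86], [-0.3, 2.09], [-1.38, 1.24], [0.06, 2.45], [-1.56, 4.7], [0.09, 2.05], [-2.69, 2.69]. Speed limits (rad/s): [2.57, 2.57, 3.14, 3.14, 3.14, 3.14, 3.14].

INTERFACE

Orientations are given as a rotation vector (axis times angle).
In Python, from bench import get_state, eyes, ticket gives the robot as it stands.
- The arm moves only by the tool carry_out, never from a script. Its argument "motion" is a list of rows, each a list of 2 entries, a list of its own where there are three numbers: the shift along the world's x, y, z in m, then the turn about the world's z in rad. A call has 1 to 20 rows; each row is the pose to reach, as a shift and turn from the pose commanded when the call began; what a row does not reach only later rows make up. A row lasts 1/10 s, in which the tool goes at most 50 mm and 8.59 degrees, less where a joint would pass 70% of its speed; a pose out of reach is approached as far as the arm can. A call with a gripper value outside its range is refused whole. "grip" is the gripper command: -1 is fully open, 1 is shut, values between are in proportion, set as the call begins (left out, the last holds). The fingers move at their own pace and stop on an object; "squeeze" is the grip in N (left out, the last holds). Time passes only in rows, so rows that repeat a pose let the fingers close. It gives the time, the measured TCP pose, the force and the opening at its end, in the units of the state.
- get_state(): the state, without advancing time (a new reading comes with each control period).
- eyes.get_image(name): name is "scene" or "top" or "wrist"; returns a dict with "pixels" (420x560x3 uint8, blue, green, red), "mtx" (3x3 intrinsics, pixels), "dist_coeffs" ([k1, k2, p1, p2, k3] as OpenCV has them; the pictures are not rectified), "extrinsics" (4x4, takes a point from camera to world coordinates). Camera axes: x right, y down, z forward; pixel columns grow to the right and rows downward; lengths in m; the calibration is good to about 2 mm. A picture is of the moment at which its call begins. There is no depth.
- ticket.close_job(): hands the job in, once; it reports no verdict.
The state is a dict: "time": time; "joint_positions": joint angles; "qd": joint speeds; "joint_torque": joint torques, N m; "position": TCP position; "tool_rot": TCP orientation; "ft_force": force on the tool from outside, world axes, zero at the start; "torque": the same for the moment, N m; "grip_width": opening from 0.0 (shut) to 1.0 (fully open).
Only numpy, scipy, OpenCV 4.12 (cv2) and the standard library are available. Lean on these libraries where they do the work, as an engineer would, in place of code of your own. Each camera call takes 0.05 s, during which the arm holds its last target. There are 200 camera calls.

## Working session

There is one attempt and no reset: what is moved stays moved. The work goes in short steps, Python scripts to look and compute and a tool call to move; the robot and the scene stay as the last step left them, time stands still between calls to the robot, and variables do not carry over. Pictures are saved under pics/ and viewed, about 12 in all and at most 16, crops included, and the job is handed in when it is done.

Besides the shell and the picture viewer there is one more tool, called after "Emit:" as name([rows], argument=value, ...), one row to a line, values as JSON. carry_out: Moves the arm, as the interface text tells. Its arguments: {"type":"object","properties":{"motion":{"type":"array","items":{"type":"array"}},"grip":{"type":"number"},"squeeze":{"type":"number"}},"required":["motion"]}

```bash
ls; mkdir -p pics
cat > h.py <<'E'
import numpy as np, cv2, pickle
from bench import get_state, eyes
def snap(n,tag):
    d=eyes.get_image(n); cv2.imwrite(f'pics/{tag}.png',d['pixels']); pickle.dump(d,open(f'pics/{tag}.pkl','wb')); return d
def load(tag): return pickle.load(open(f'pics/{tag}.pkl','rb'))
def ray(d,uv):
    p=cv2.undistortPoints(np.array([[uv]],float),np.array(d['mtx']),np.array(d['dist_coeffs']))[0,0]
    T=np.array(d['extrinsics']); return T[:3,3],T[:3,:3]@np.array([p[0],p[1],1])
def at(d,uv,z):
    o,r=ray(d,uv); return o+r*(z-o[2])/r[2]
def proj(d,P):
    T=np.linalg.inv(np.array(d['extrinsics'])); P=np.atleast_2d(P)@T[:3,:3].T+T[:3,3]
    return cv2.projectPoints(P,np.zeros(3),np.zeros(3),np.array(d['mtx']),np.array(d['dist_coeffs']))[0][:,0]
def crop(tag,u0,v0,u1,v1,s,new):
    im=cv2.imread(f'pics/{tag}.png')[v0:v1,u0:u1]; cv2.imwrite(f'pics/{new}.png',cv2.resize(im,None,fx=s,fy=s,interpolation=cv2.INTER_CUBIC))
E
python3 - <<'E'
from h import *
a=snap('top','t0'); b=snap('scene','s0'); 
for d in(a,b): print(np.array(d['extrinsics']).round(3).tolist(),np.array(d['mtx']).round(1).tolist(),d['dist_coeffs'])
cv2.imwrite('pics/ts0.png',np.vstack([a['pixels']])); print(get_state())
E
```

```text
pics
[[-0.01, -0.985, 0.17, 0.376], [-1.0, 0.008, -0.014, -0.01], [0.012, -0.17, -0.985, 1.287], [0.0, 0.0, 0.0, 1.0]] [[419.0, 0.0, 287.5], [0.0, 419.0, 206.4], [0.0, 0.0, 1.0]] [0.04112867 0.         0.         0.         0.        ]
[[0.661, 0.499, -0.561, 1.239], [0.751, -0.44, 0.492, -0.615], [-0.001, -0.746, -0.666, 0.95], [0.0, 0.0, 0.0, 1.0]] [[437.1, 0.0, 279.1], [0.0, 437.1, 208.4], [0.0, 0.0, 1.0]] [-0.1160844  0.         0.         0.         0.       ]
{'time': 0.1, 'joint_positions': array([-1.14289225,  0.32174314, -0.07009233,  1.45150575,  0.02260534,
        1.37081717, -0.05688977]), 'qd': array([ 0.00041312, -0.00201385, -0.00139004, -0.00044918,  0.00152207,
        0.0007403 , -0.00121127]), 'joint_torque': array([ 1.87706896e-04, -4.92572808e+01, -4.05569477e-01, -3.13401675e+01,
       -6.42823800e-02,  3.94723972e-02,  5.46696845e-05]), 'position': array([0.26121042, 0.59468058, 0.2215984 ]), 'tool_rot': array([ 2.62953433e+00,  1.71722655e+00, -2.13245837e-03]), 'ft_force': array([0.76327612, 0.15507142, 0.1259502 ]), 'torque': array([-0.01065545,  0.0181882 ,  0.00889925]), 'grip_width': 0.9988091235099}
```

View pics/t0.png

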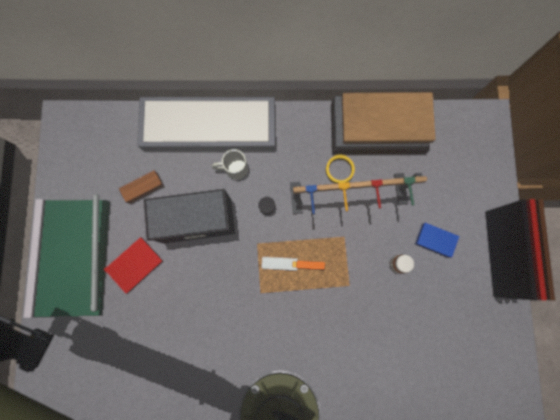

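View pics/s0.png

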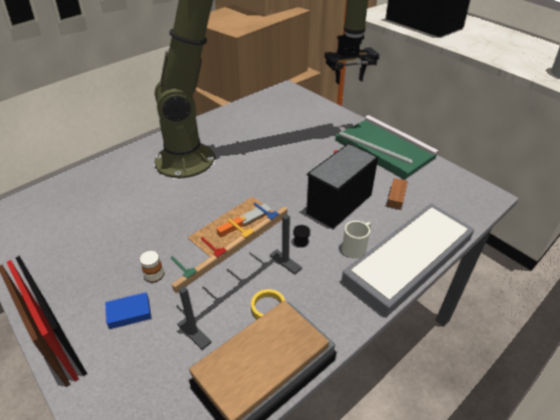

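The top view shows the box at (188,215), the knife at (295,265) with its blade to +y, and the rail at (360,185) with peg order blue, yellow, red, green from left. I'll enlarge both areas.

Run:
```python
from h import *
crop('t0',135,180,245,250,7,'c1'); crop('t0',250,165,440,300,4,'c2')
```

```text
(no output)
```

View pics/c1.png

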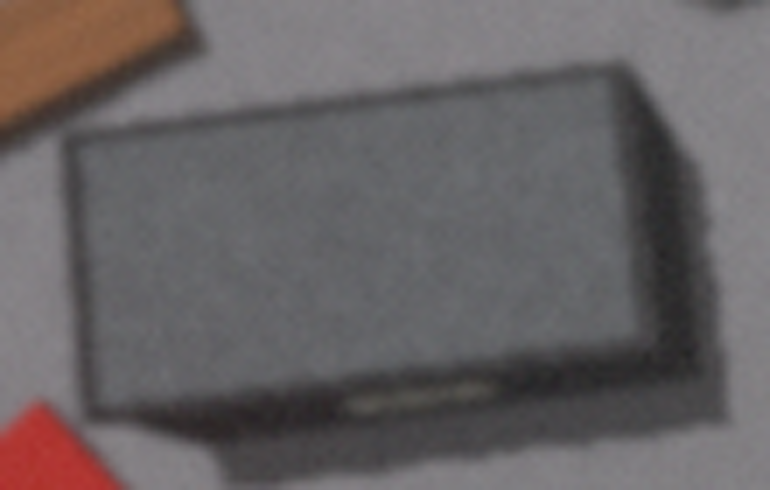

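View pics/c2.png

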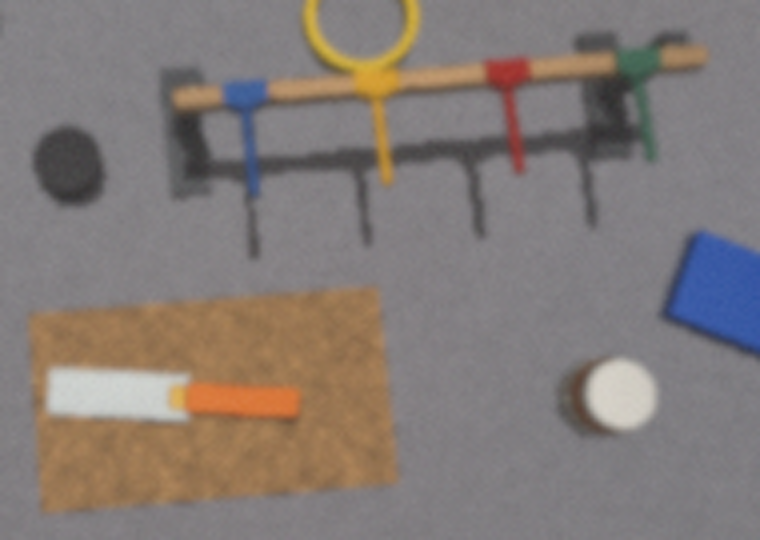

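```bash
cat > m.py <<'E'
from h import *
from scipy.optimize import least_squares
d=load('t0')
def fit(px,loc,x0):
    px=np.array(px); loc=np.array(loc,float)
    def tr(p): c,s=np.cos(p[2]),np.sin(p[2]); return np.c_[p[0]+c*loc[:,0]-s*loc[:,1],p[1]+s*loc[:,0]+c*loc[:,1],loc[:,2]]
    r=least_squares(lambda p:(proj(d,tr(p))-px).ravel(),x0); print(r.x.round(4),np.degrees(r.x[2]).round(1),r.fun.round(1)); return r.x
u=lambda l,o,s:[[a/s+o[0],b/s+o[1]] for a,b in l]
print('box');fit(u([(66,133),(620,62),(655,352),(88,412)],(135,180),7),[(55,.111e3,158),(55,-111,158),(-61,-111,158),(-61,111,158)]*np.array(1e-3),[.5,.3,0])
print('rail');fit(u([(255,195),(387,183),(519,172),(652,159)],(250,165),4),np.array([(-60,132,196),(-60,44,196),(-60,-44,196),(-60,-132,196)])*1e-3,[.5,-.2,0])
print('mat');fit(u([(30,312),(378,289),(398,482),(43,512)],(250,165),4),np.array([(75,135,4),(75,-135,4),(-75,-135,4),(-75,135,4)])*1e-3,[.4,0,0])
print('knife');fit(u([(299,390),(299,417),(48,368),(46,413)],(250,165),4),np.array([(-42.5,-11,30),(-42.5,11,30),(145,-17,22.5),(145,17,22.5)])*1e-3,[.4,0,1.57])
from scipy.spatial.transform import Rotation as R
print(R.from_rotvec(get_state()['tool_rot']).as_matrix().round(3))
E
python3 m.py
```

```text
box
[0.5549 0.2495 0.1138] 6.5 [-1.  -1.   1.5 -0.4  0.8 -0.2 -1.3  1.5]
rail
[ 0.6145 -0.2202  0.0827] 4.7 [-0.1  0.   0.   0.   0.1 -0.2 -0.   0.1]
mat
[ 0.4184 -0.0733  0.0659] 3.8 [-0.4  0.   0.4 -0.8  0.4  0.6 -0.5  0.1]
knife
[ 0.4152 -0.0936  1.5092] 86.5 [ 0.1 -0.4 -0.2  0.3  0.2 -0.1 -0.1  0.1]
[[ 0.402  0.916 -0.001]
 [ 0.916 -0.402 -0.002]
 [-0.002  0.    -1.   ]]
```

Emit:
carry_out([
  [[0.14,-0.345,0.0],-0.6],
  [[0.14,-0.345,0.0],-0.6],
  [[0.14,-0.345,0.0],-0.6],
  [[0.14,-0.345,0.0],-0.6],
  [[0.14,-0.345,0.0],-0.6],
  [[0.14,-0.345,0.0],-0.6],
  [[0.14,-0.345,0.0],-0.6],
  [[0.14,-0.345,0.0],-0.6],
  [[0.154,-0.689,-0.03],-1.218],
  [[0.154,-0.689,-0.03],-1.218],
  [[0.154,-0.689,-0.03],-1.218],
  [[0.154,-0.689,-0.03],-1.218],
  [[0.154,-0.689,-0.03],-1.218],
  [[0.154,-0.689,-0.03],-1.218],
  [[0.154,-0.689,-0.03],-1.218],
  [[0.154,-0.689,-0.03],-1.218],
  [[0.154,-0.689,-0.03],-1.218],
  [[0.154,-0.689,-0.03],-1.218],
  [[0.154,-0.689,-0.03],-1.218],
  [[0.154,-0.689,-0.03],-1.218],
], grip=-1)

```text
time: 2.1
position: [0.4155, -0.0927, 0.1925]
tool_rot: [3.14, -0.092, -0.0]
ft_force: [0.2, -0.3, -0.3]
grip_width: 0.999
```

Run:
```python
from h import *
a=snap('wrist','w1');b=snap('top','t1');print(get_state()['position'],np.array(a['extrinsics']).round(3).tolist())
c=cv2.resize(b['pixels'][150:310,230:440],(560,427)); cv2.imwrite('pics/v1.png',cv2.resize(np.hstack([a['pixels'],c[:420]]),(800,300)))
```

```text
[ 0.41548794 -0.0931247   0.19260704] [[0.998, -0.056, -0.016, 0.419], [-0.058, -0.961, -0.272, -0.02], [0.0, 0.272, -0.962, 0.355], [0.0, 0.0, 0.0, 1.0]]
```

View pics/v1.png

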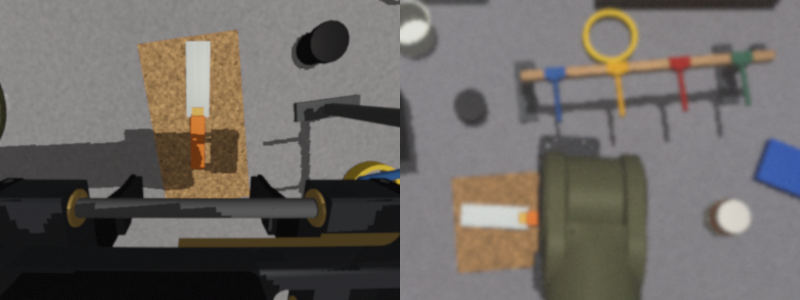

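The wrist view shows the blade end at (260..293,58) full-res and the handle end at about (277,237). Next I fit the knife's pose from these.

Run:
```python
from h import *
d=load('w1'); s=1.4
hsv=cv2.cvtColor(d['pixels'],cv2.COLOR_BGR2HSV)
t=at(d,(276.5,58),.0225); e1=at(d,(278,159),.030); e2=at(d,(277,236),.030)
print(t,e1,e2)
for P in[(e2,t)]:
    v=(P[1]-P[0])[:2]; print(np.degrees(np.arctan2(v[1],v[0])),np.linalg.norm(v), P[0][:2]+v/np.linalg.norm(v)*.0425, t[:2]-v/np.linalg.norm(v)*.145)
crop('w1',220,40,330,250,2.8,'c3')
```

```text
[0.42474213 0.04871574 0.0225    ] [ 0.42067027 -0.05065007  0.03      ] [ 0.41476329 -0.13708647  0.03      ]
86.92577937694209 0.1860699859679043 [ 0.41704254 -0.09464763] [ 0.41696585 -0.09607559]
```

View pics/c3.png

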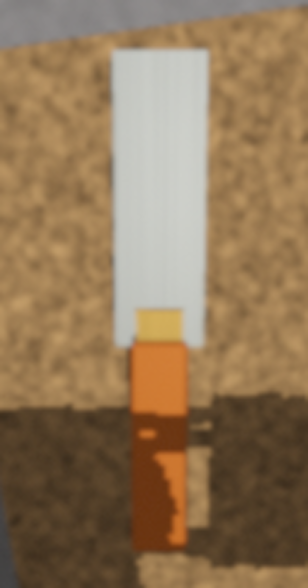

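Emit:
carry_out([
  [[0.0015,-0.002,-0.05],0],
  [[0.0015,-0.002,-0.1],0],
  [[0.0015,-0.002,-0.15],0],
  [[0.0015,-0.002,-0.175],0],
  [[0.0015,-0.002,-0.185],0],
  [[0.0015,-0.002,-0.185],0],
  [[0.0015,-0.002,-0.185],0],
])

```text
time: 2.9
position: [0.4183, -0.0959, 0.0088]
tool_rot: [3.14, -0.095, 0.003]
ft_force: [-0.6, -0.3, 0.8]
grip_width: 1.0
```

Emit:
carry_out([
  [[0,0,0],0],
  [[0,0,0],0],
  [[0,0,0],0],
  [[0,0,0],0],
  [[0,0,0],0],
  [[0,0,0],0],
  [[0,0,0],0],
  [[0,0,0],0],
], grip=1, squeeze=60)

```text
time: 3.7
position: [0.4168, -0.0958, 0.0076]
tool_rot: [3.14, -0.096, -0.0]
ft_force: [-0.3, 0.1, -0.4]
grip_width: 0.354
```

Emit:
carry_out([
  [[0,0,0],0],
  [[0,0,0],0],
  [[0,0,0],0],
  [[0,0,0],0],
  [[0,0,0],0],
  [[0,0,0],0],
  [[0,0,0],0],
  [[0,0,0],0],
])

```text
time: 4.5
position: [0.4169, -0.0958, 0.0076]
tool_rot: [3.14, -0.096, 0.0]
ft_force: [0.2, 0.3, -1.4]
grip_width: 0.246
```

Emit:
carry_out([
  [[0,0,0.02],0],
  [[0,0,0.06],0],
  [[0,0,0.1],0],
  [[0,0,0.15],0],
  [[0.005,0.03,0.2],0],
  [[0.01,0.07,0.242],-0.1],
  [[0.013,0.11,0.242],-0.2],
  [[0.013,0.15,0.242],-0.3],
  [[0.013,0.19,0.242],-0.4],
  [[0.013,0.23,0.242],-0.5],
  [[0.005,0.26,0.242],-0.6],
  [[-0.01,0.29,0.242],-0.7],
  [[-0.025,0.32,0.242],-0.8],
  [[-0.045,0.35,0.242],-0.9],
  [[-0.07,0.37,0.242],-1.0],
  [[-0.09,0.385,0.242],-1.1],
  [[-0.098,0.389,0.242],-1.2],
  [[-0.098,0.389,0.242],-1.3],
  [[-0.098,0.389,0.242],-1.403],
  [[-0.098,0.389,0.242],-1.403],
])

```text
time: 6.5
position: [0.3186, 0.2929, 0.2492]
tool_rot: [2.336, -2.099, -0.0]
ft_force: [1.4, -0.3, -0.9]
grip_width: 0.248
```

Emit:
carry_out([
  [[0,0,-0.02],0],
  [[0,0,-0.04],0],
  [[0,0,-0.06],0],
  [[0,0,-0.08],0],
  [[0,0,-0.1],0],
  [[0,0,-0.1],0],
])

```text
time: 7.1
position: [0.3173, 0.2913, 0.1469]
tool_rot: [2.334, -2.093, -0.0]
ft_force: [-0.6, -0.3, -1.3]
grip_width: 0.248
```

Run:
```python
from h import *
a=snap('wrist','w2');b=snap('top','t2');c=snap('scene','s2');s=get_state();print(s['position'],s['joint_positions'])
v=cv2.resize(c['pixels'][90:240,270:470],(560,420)); 
v2=np.vstack([np.hstack([cv2.resize(a['pixels'],(400,300)),cv2.resize(v,(400,300))]),np.hstack([cv2.resize(b['pixels'][160:280,110:270],(400,300)),np.zeros((300,400,3),np.uint8)])]); cv2.imwrite('pics/v2.png',v2)
```

```text
[0.31930241 0.29350897 0.15044548] [-7.82235663e-01 -8.80499673e-02 -2.12497799e-02  2.05156500e+00
 -2.03961454e-03  1.17711729e+00 -2.26568363e+00]
```

View pics/v2.png

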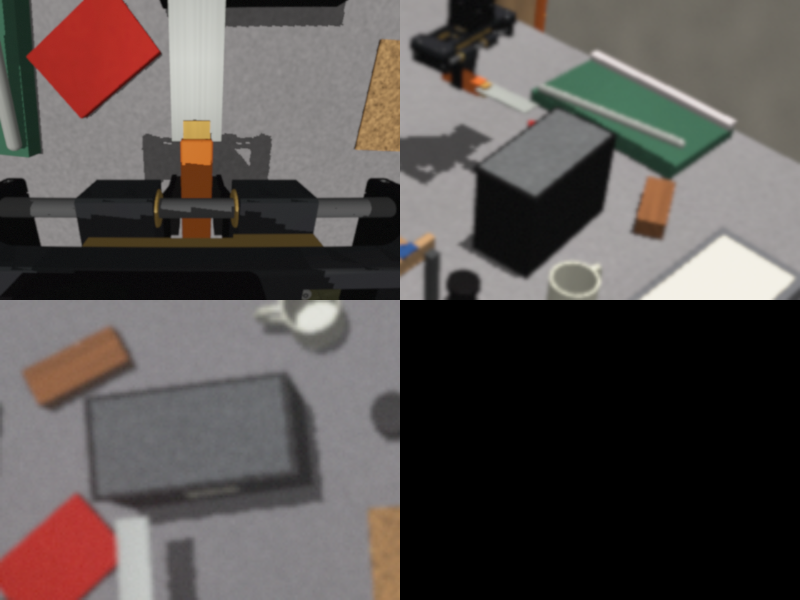

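Run:
```python
from h import *
t,s=load('t2'),load('s2'); p=np.array(get_state()['position'])
th=np.radians(6.5); tip=p+np.array([.145*np.cos(th),.145*np.sin(th),.0134]); print('pred tip',tip, proj(t,tip),proj(s,tip))
l=np.array([-np.sin(th),np.cos(th),0])*.017
print('corners',proj(t,[tip+l,tip-l]),proj(s,[tip+l,tip-l]))
print('dz scene',proj(s,tip+[0,0,.01])-proj(s,tip))
crop('s2',300,115,360,160,10,'c4')
c=cv2.imread('pics/c4.png'); t4=cv2.resize(cv2.imread('pics/t2.png')[340:400:,140:190][:50],None,fx=6,fy=6)
cv2.imwrite('pics/c4.png',np.hstack([cv2.resize(c,(480,360)),cv2.resize(t4,(300,300))[:360] if 0 else np.vstack([cv2.resize(t4,(300,300)),np.zeros((60,300,3),np.uint8)])]))
```

```text
pred tip [0.46337033 0.30992344 0.16384548] [[161.63528705 246.84095152]] [[335.39745356 144.28275478]]
corners [[155.16192683 247.64246665]
 [168.09469342 246.0416376 ]] [[338.49167393 142.16343875]
 [332.25836148 146.43327218]]
dz scene [[ 0.24969265 -2.59621136]]
```

View pics/c4.png

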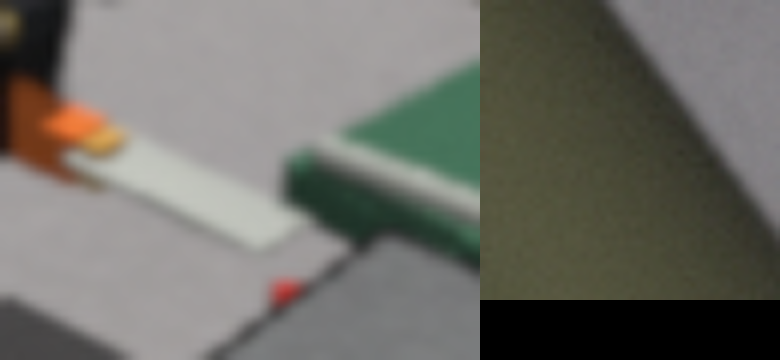

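Emit:
carry_out([
  [[0,0,-0.008],0],
  [[0,0,-0.017],0],
  [[0,0,-0.017],0],
  [[0,0,-0.017],0],
  [[0.005,0.0006,-0.017],0],
  [[0.01,0.0011,-0.017],0],
  [[0.015,0.0017,-0.017],0],
  [[0.02,0.0023,-0.017],0],
  [[0.025,0.0029,-0.017],0],
  [[0.03,0.0034,-0.017],0],
  [[0.035,0.004,-0.017],0],
  [[0.04,0.0046,-0.017],0],
  [[0.044,0.005,-0.017],0],
  [[0.048,0.0055,-0.017],0],
  [[0.048,0.0055,-0.017],0],
  [[0.048,0.0055,-0.017],0],
])

```text
time: 8.85
position: [0.3668, 0.2987, 0.1325]
tool_rot: [2.337, -2.099, -0.0]
ft_force: [0.2, 0.3, -0.8]
grip_width: 0.247
```

Run:
```python
from h import *
c=snap('scene','s3');b=snap('top','t3');s=get_state();print(s['position'],s['ft_force'],s['torque'])
cv2.imwrite('pics/v3.png',np.hstack([cv2.resize(c['pixels'][100:180,290:390],(500,400)),cv2.resize(b['pixels'][180:260,130:190],(300,400))]))
```

```text
[0.36662519 0.29864698 0.13251929] [ 0.94014372  0.13609531 -1.63178508] [0.00743868 0.18756351 0.03534321]
```

View pics/v3.png

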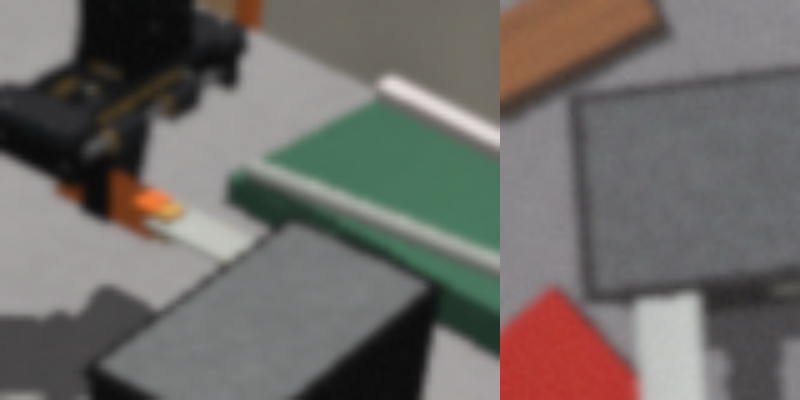

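Emit:
carry_out([
  [[0.002,0,0.006],0],
  [[0.003,0,0.012],0],
  [[0.004,0,0.02],0],
  [[0.006,0.001,0.027],0],
  [[0.008,0.001,0.035],0],
  [[0.011,0.001,0.042],0],
  [[0.015,0.002,0.0485],0],
  [[0.0185,0.002,0.055],0],
  [[0.0235,0.003,0.061],0],
  [[0.0235,0.003,0.061],0],
])

```text
time: 9.95
position: [0.3921, 0.3021, 0.1949]
tool_rot: [-2.334, 2.099, -0.002]
ft_force: [-0.3, 0.3, -1.4]
grip_width: 0.247
```

Run:
```python
from h import *
c=snap('scene','s4');s=get_state();print(s['position'],s['ft_force'],s['torque'])
cv2.imwrite('pics/v4.png',cv2.resize(c['pixels'][60:240,270:470],(800,600)[:2] if 0 else (600,540)))
```

```text
[0.39188225 0.30202097 0.19447686] [-0.24585827  0.36321852 -0.70666884] [-0.01402032  0.19005907 -0.02316463]
```

View pics/v4.png

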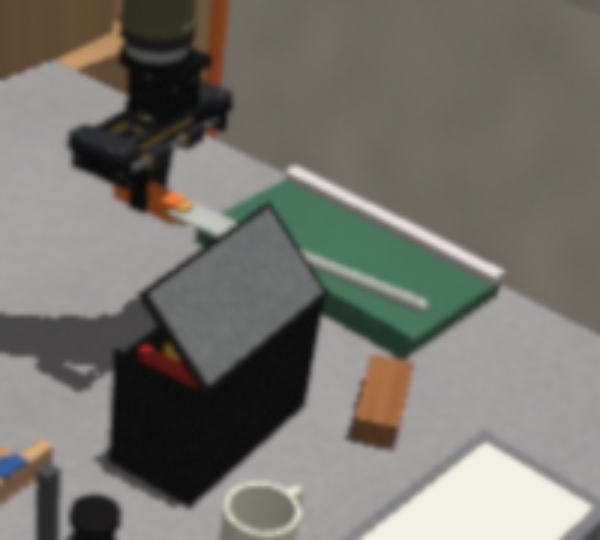

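Emit:
carry_out([
  [[0.005,0.0005,0.0055],0],
  [[0.0105,0.001,0.0108],0],
  [[0.0165,0.002,0.0155],0],
  [[0.023,0.0025,0.0196],0],
  [[0.03,0.0035,0.023],0],
  [[0.037,0.004,0.026],0],
  [[0.0445,0.005,0.0285],0],
  [[0.052,0.006,0.03],0],
  [[0.0595,0.007,0.031],0],
  [[0.067,0.0075,0.0314],0],
  [[0.0745,0.0085,0.031],0],
  [[0.081,0.009,0.03],0],
  [[0.084,0.0095,0.03],0],
  [[0.084,0.0095,0.03],0],
  [[0.084,0.0095,0.03],0],
])

```text
time: 11.5
position: [0.4709, 0.3111, 0.2233]
tool_rot: [2.333, -2.094, -0.006]
ft_force: [-12.7, -2.5, 2.1]
grip_width: 0.243
```

Run:
```python
from h import *
c=snap('scene','s5');a=snap('wrist','w5');s=get_state();print(s['position'],s['ft_force'],s['torque'])
cv2.imwrite('pics/v5.png',np.hstack([cv2.resize(c['pixels'][60:240,270:470],(400,360)),cv2.resize(a['pixels'],(400,300))[:,:] if 0 else np.vstack([cv2.resize(a['pixels'],(400,300)),np.zeros((60,400,3),np.uint8)])]))
```

```text
[0.47094378 0.31102727 0.22328537] [-11.52554634  -1.87699302   2.72627366] [-0.50229949  2.31010492 -0.08150065]
```

View pics/v5.png

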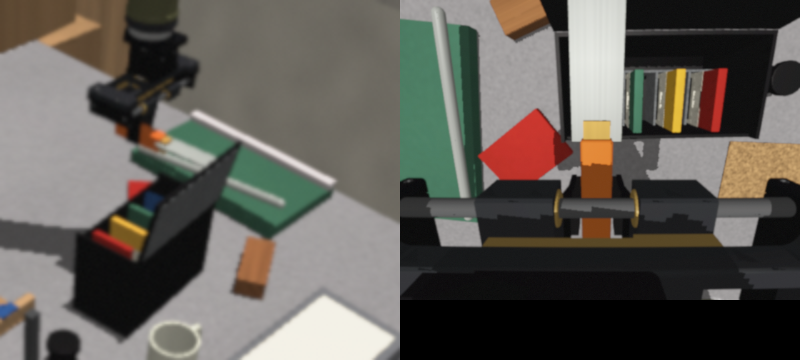

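Emit:
carry_out([
  [[-0.03,-0.0035,0.0],0],
  [[-0.07,-0.008,0.01],0],
  [[-0.11,-0.012,0.025],0],
  [[-0.13,-0.02,0.025],0.1],
  [[-0.11,-0.05,0.025],0.2],
  [[-0.085,-0.08,0.025],0.3],
  [[-0.07,-0.11,0.025],0.4],
  [[-0.06,-0.14,0.025],0.5],
  [[-0.05,-0.17,0.025],0.6],
  [[-0.045,-0.2,0.025],0.7],
  [[-0.045,-0.23,0.025],0.8],
  [[-0.045,-0.26,0.025],0.9],
  [[-0.045,-0.29,0.025],1.0],
  [[-0.045,-0.32,0.025],1.1],
  [[-0.05,-0.35,0.025],1.2],
  [[-0.055,-0.38,0.0],1.3],
  [[-0.058,-0.408,-0.04],1.403],
  [[-0.058,-0.408,-0.08],1.403],
  [[-0.058,-0.408,-0.12],1.403],
  [[-0.058,-0.408,-0.16],1.403],
])

```text
time: 13.6
position: [0.4177, -0.0981, 0.0631]
tool_rot: [3.14, -0.098, 0.006]
ft_force: [1.0, 1.9, -1.3]
grip_width: 0.245
```

Run:
```python
from h import *
c=snap('scene','s6');s=get_state();print(s['position'],s['ft_force'],s['torque'])
th=np.radians(86.9); p=s['position']; tip=p+np.array([.145*np.cos(th),.145*np.sin(th),.0134]); print(proj(c,tip), proj(c,tip+[0,0,-.01]))
a=cv2.resize(c['pixels'][190:250,200:300],(800,480)); b=cv2.resize(c['pixels'][70:230,270:430],(480,480)); cv2.imwrite('pics/v6.png',cv2.resize(np.hstack([a,b]),(800,300)))
```

```text
[ 0.41260673 -0.09766082  0.05743802] [-3.5386676   2.22973917 -4.52893725] [-0.0134865   0.39274991  0.00054675]
[[265.49038173 194.18893577]] [[265.55947803 196.62575929]]
```

View pics/v6.png

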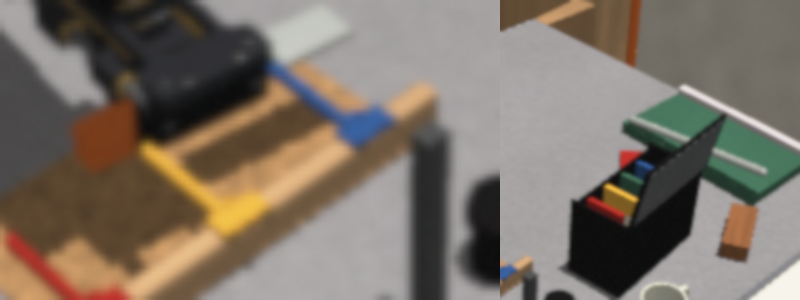

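Emit:
carry_out([
  [[0,0,0],0],
  [[0,0,-0.02],0],
  [[0,0,-0.04],0],
  [[0,0,-0.05],0],
  [[0,0,-0.055],0],
  [[0,0,-0.056],0],
  [[0,0,-0.056],0],
  [[0,0,-0.056],0],
])

```text
time: 14.45
position: [0.4172, -0.0969, 0.0084]
tool_rot: [-3.14, 0.096, -0.003]
ft_force: [-0.6, 0.3, -0.5]
grip_width: 0.25
```

Emit:
carry_out([
  [[0,0,0],0],
  [[0,0,0],0],
  [[0,0,0],0],
  [[0,0,0],0],
  [[0,0,0],0],
  [[0,0,0],0],
  [[0,0,0],0],
  [[0,0,0],0],
  [[0,0,0.02],0],
  [[0,0,0.05],0],
  [[0,0,0.1],0],
  [[0,0,0.15],0],
  [[0,0,0.2],0],
  [[0,0,0.25],0],
], grip=-1)

```text
time: 15.85
position: [0.4159, -0.097, 0.2598]
tool_rot: [-3.139, 0.096, -0.002]
ft_force: [0.8, -0.3, -0.6]
grip_width: 1.0
```

Emit:
carry_out([
  [[0.02,0.04,0],-0.14],
  [[0.035,0.08,0],-0.28],
  [[0.044,0.12,0],-0.42],
  [[0.044,0.16,0],-0.56],
  [[0.044,0.2,0],-0.7],
  [[0.044,0.24,0],-0.84],
  [[0.044,0.28,0],-0.98],
  [[0.044,0.327,0],-1.12],
  [[0.044,0.327,0],-1.26],
  [[0.044,0.327,0],-1.398],
  [[0.044,0.327,0],-1.398],
  [[0.044,0.327,0],-1.398],
], grip=0.17)

```text
time: 17.05
position: [0.4604, 0.2299, 0.2574]
tool_rot: [2.345, -2.09, -0.0]
ft_force: [-0.7, -0.0, -0.2]
grip_width: 0.415
```

Run:
```python
from h import *
a=snap('wrist','w7');b=snap('top','t7');s=get_state();print(s['position'],s['tool_rot'],s['grip_width'])
# overlay predicted print tops
im=a['pixels'].copy(); th=np.radians(6.5)
for y,col in((69,(255,0,0)),(23,(0,255,0)),(-23,(0,255,255)),(-69,(0,0,255))):
    c=[]
    for lx,ly in((-49,y-5),(21,y-5),(21,y+5),(-49,y+5)):
        lx/=1e3;ly/=1e3; c.append([.5549+np.cos(th)*lx-np.sin(th)*ly,.2495+np.sin(th)*lx+np.cos(th)*ly,.135])
    cv2.polylines(im,[proj(a,c).astype(int)],True,(255,255,255),1)
cv2.imwrite('pics/v7.png',np.hstack([im[0:260],cv2.resize(b['pixels'][220:300,250:350],(240,260) if 0 else (240,192)) if 0 else np.vstack([cv2.resize(b['pixels'][210:310,240:370],(240,185)),np.zeros((75,240,3),np.uint8)])]))
```

```text
[0.46042486 0.2298397  0.25758819] [ 2.34383024e+00 -2.09189012e+00 -1.92405824e-04] 0.4170578044903071
```

View pics/v7.png

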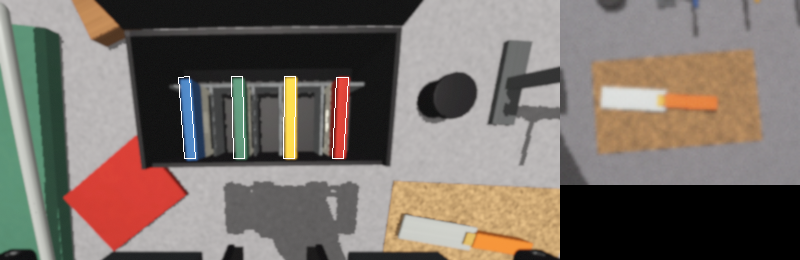

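Emit:
carry_out([
  [[0.04,0.02,0],0],
  [[0.078,0.041,0],0],
  [[0.078,0.041,0],0],
  [[0.078,0.041,-0.03],0],
  [[0.078,0.041,-0.06],0],
  [[0.078,0.041,-0.09],0],
  [[0.078,0.041,-0.12],0],
  [[0.078,0.041,-0.14],0],
  [[0.078,0.041,-0.1495],0],
  [[0.078,0.041,-0.1495],0],
  [[0.078,0.041,-0.1495],0],
])

```text
time: 18.25
position: [0.539, 0.2713, 0.1093]
tool_rot: [-2.341, 2.093, -0.001]
ft_force: [0.5, 0.5, 0.8]
grip_width: 0.416
```

Emit:
carry_out([
  [[0,0,0],0],
  [[0,0,0],0],
  [[0,0,0],0],
  [[0,0,0],0],
  [[0,0,0],0],
  [[0,0,0],0],
  [[0,0,0],0],
  [[0,0,0],0],
  [[0,0,0],0],
  [[0,0,0],0],
], grip=1, squeeze=35)

```text
time: 19.25
position: [0.5386, 0.2712, 0.1084]
tool_rot: [-2.342, 2.094, -0.0]
ft_force: [-0.9, -0.3, 4.2]
grip_width: 0.112
```

Emit:
carry_out([
  [[0,0,0.03],0],
  [[0,0,0.07],0],
  [[0,0,0.11],0],
  [[0,0,0.15],0],
  [[0,0,0.177],0],
  [[-0.02,-0.03,0.177],0.1],
  [[-0.04,-0.07,0.177],0.23],
  [[-0.06,-0.11,0.177],0.37],
  [[-0.08,-0.15,0.177],0.51],
  [[-0.088,-0.19,0.177],0.65],
  [[-0.088,-0.23,0.177],0.79],
  [[-0.088,-0.27,0.177],0.93],
  [[-0.088,-0.31,0.177],1.07],
  [[-0.088,-0.35,0.177],1.21],
  [[-0.088,-0.39,0.177],1.35],
  [[-0.088,-0.43,0.177],1.45],
  [[-0.088,-0.47,0.177],1.539],
  [[-0.088,-0.51,0.177],1.539],
  [[-0.085,-0.55,0.177],1.539],
  [[-0.075,-0.59,0.165],1.539],
])

```text
time: 21.25
position: [0.4636, -0.3208, 0.2743]
tool_rot: [3.139, 0.126, 0.006]
ft_force: [0.6, 0.6, 0.2]
grip_width: 0.11
```

Run:
```python
from h import *
s=get_state();print(s['position'],s['tool_rot'],s['grip_width'],s['ft_force'],2*np.degrees(np.arctan2(s['tool_rot'][1],s['tool_rot'][0])))
```

```text
[ 0.46356686 -0.32081129  0.27427458] [3.1388503  0.12610802 0.0059682 ] 0.11021013796086657 [0.55708361 0.5581316  0.24761388] 4.601413005628466
```

Emit:
carry_out([
  [[0.03,-0.02,-0.03],0],
  [[0.055,-0.035,-0.05],0],
  [[0.062,-0.041,-0.057],0],
  [[0.062,-0.041,-0.057],0],
  [[0.062,-0.041,-0.057],0],
])

```text
time: 21.75
position: [0.5246, -0.3599, 0.2166]
tool_rot: [-3.139, -0.125, 0.0]
ft_force: [-0.5, 0.5, -0.3]
grip_width: 0.11
```

Run:
```python
from h import *
c=snap('scene','s8');b=snap('top','t8');s=get_state();p=s['position'];print(p,2*np.degrees(np.arctan2(s['tool_rot'][1],s['tool_rot'][0])))
th=np.radians(4.7);R=np.array([[np.cos(th),-np.sin(th),0],[np.sin(th),np.cos(th),0],[0,0,1]])
im=c['pixels'].copy()
hc=p+[0,0,-.0214]
sq=[hc+R@np.array([.005,a,q]) for a,q in((-.011,-.011),(.011,-.011),(.011,.011),(-.011,.011))]
bd=[hc+R@np.array([.005,a,q]) for a,q in((-.035,-.082),(.035,-.082),(.035,.048),(-.035,.048))]
O=np.array([.6145,-.2202,0]); pg=[O+R@np.array([x,-.132,.19-.1*x]) for x in(0,-.06)]
print('peg-hole in rail frame', R.T@(hc-pg[1]))
big=cv2.resize(im[190:330,120:260],None,fx=4,fy=4,interpolation=cv2.INTER_CUBIC)
for P,cl in((sq,1),(bd,1),(pg,0)):
    cv2.polylines(big,[((proj(c,P)-[120,190])*4).astype(int)],bool(cl),(255,255,255),1)
cv2.imwrite('pics/v8.png',big)
```

```text
[ 0.52502767 -0.35977561  0.21769837] 4.574565957240922
peg-hole in rail frame [-0.04060808  0.00022496  0.00029837]
```

View pics/v8.png

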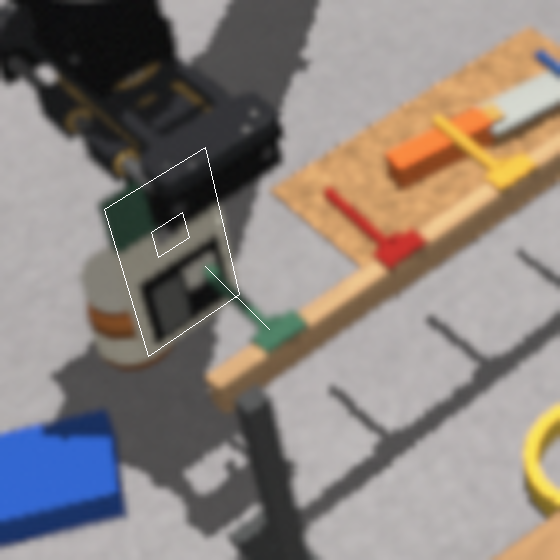

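Emit:
carry_out([
  [[0.01,0.0008,0],0],
  [[0.02,0.0017,0],0],
  [[0.03,0.0025,0],0],
  [[0.04,0.0033,0],0],
  [[0.05,0.0041,-0.001],0],
  [[0.06,0.005,-0.002],0],
  [[0.07,0.0058,-0.002],0],
  [[0.07,0.0058,-0.002],0],
  [[0.07,0.0058,-0.002],0],
])

```text
time: 22.75
position: [0.5952, -0.3543, 0.2138]
tool_rot: [3.139, 0.125, -0.001]
ft_force: [0.1, -1.1, -0.6]
grip_width: 0.11
```

Emit:
carry_out([
  [[0,0,-0.003],0],
  [[0,0,-0.006],0],
  [[0,0,-0.007],0],
  [[0,0,-0.007],0],
  [[0,0,-0.007],0],
])

```text
time: 23.25
position: [0.595, -0.3545, 0.2079]
tool_rot: [3.139, 0.125, 0.0]
ft_force: [-1.2, 0.2, 4.4]
grip_width: 0.112
```

Emit:
carry_out([
  [[0,0,0],0],
  [[0,0,0],0],
  [[0,0,0],0],
  [[0,0,0],0],
  [[0,0,0],0],
  [[0,0,0],0],
  [[0,0,0.02],0],
  [[0,0,0.05],0],
  [[0,0,0.082],0],
  [[0,0,0.082],0],
], grip=0.17)

```text
time: 24.25
position: [0.5966, -0.3558, 0.2943]
tool_rot: [3.134, 0.125, 0.01]
ft_force: [0.2, 0.5, 0.3]
grip_width: 0.412
```

Emit:
carry_out([
  [[-0.02,0.04,0],-0.13],
  [[-0.04,0.08,0],-0.26],
  [[-0.06,0.12,0],-0.39],
  [[-0.06,0.16,0],-0.52],
  [[-0.06,0.2,0],-0.65],
  [[-0.06,0.24,0],-0.78],
  [[-0.06,0.28,0],-0.91],
  [[-0.06,0.32,0],-1.04],
  [[-0.055,0.36,0],-1.17],
  [[-0.0514,0.4,0],-1.3],
  [[-0.0514,0.44,0],-1.42],
  [[-0.0514,0.48,0],-1.539],
  [[-0.0514,0.52,0],-1.539],
  [[-0.0514,0.56,0],-1.539],
  [[-0.0514,0.5795,0],-1.539],
  [[-0.0514,0.5795,0],-1.539],
  [[-0.0514,0.5795,0],-1.539],
])

```text
time: 25.95
position: [0.5443, 0.2236, 0.2888]
tool_rot: [2.339, -2.094, 0.002]
ft_force: [0.1, -1.3, 0.2]
grip_width: 0.413
```

```bash
cat > q.py <<'E'
from h import *
import sys
# state + colour blob centroids in scene for hung prints, knife orange in top
c=snap('scene','sq');b=snap('top','tq');s=get_state();print(s['position'].round(4),2*np.degrees(np.arctan2(s['tool_rot'][1],s['tool_rot'][0])).round(2),s['grip_width'])
th=np.radians(4.7);R=np.array([[np.cos(th),-np.sin(th),0],[np.sin(th),np.cos(th),0],[0,0,1]]);O=np.array([.6145,-.2202,0])
for n,y in(('blue',.132),('yellow',.044),('red',-.044),('green',-.132)):
    P=[O+R@np.array([x,y+dy,.216]) for x in(-.045,-.03,-.015) for dy in (-.025,0,.025)]
    px=proj(b,P).round().astype(int); print(n,[b['pixels'][v,u].tolist() for u,v in px])
hsv=cv2.cvtColor(b['pixels'],cv2.COLOR_BGR2HSV); m=cv2.inRange(hsv,(5,170,150),(14,255,255)); m[:,350:]=0; m[:220]=0
print('knife orange',np.argwhere(m).mean(0)[::-1] if m.any() else None, m.sum()//255)
E
python3 q.py
python3 - <<'E'
from h import *
crop('sq',120,170,300,330,3.3,'c9')
E
```

```text
[0.5446 0.2225 0.2893] -83.82 0.4136303367499928
blue [[87, 87, 90], [111, 83, 72], [88, 88, 91], [146, 143, 146], [143, 110, 100], [137, 135, 139], [148, 145, 147], [134, 99, 83], [146, 142, 146]]
yellow [[82, 83, 84], [67, 121, 155], [85, 83, 88], [151, 148, 152], [130, 143, 159], [147, 143, 147], [147, 144, 149], [121, 144, 168], [143, 140, 142]]
red [[83, 84, 87], [79, 78, 98], [86, 83, 87], [145, 142, 144], [129, 126, 143], [151, 146, 149], [145, 142, 145], [128, 125, 147], [148, 145, 149]]
green [[140, 137, 139], [87, 92, 87], [86, 89, 93], [85, 96, 68], [85, 98, 71], [80, 94, 68], [142, 136, 139], [138, 136, 135], [65, 65, 62]]
knife orange [310.80113636 264.85227273] 176
```

View pics/c9.png

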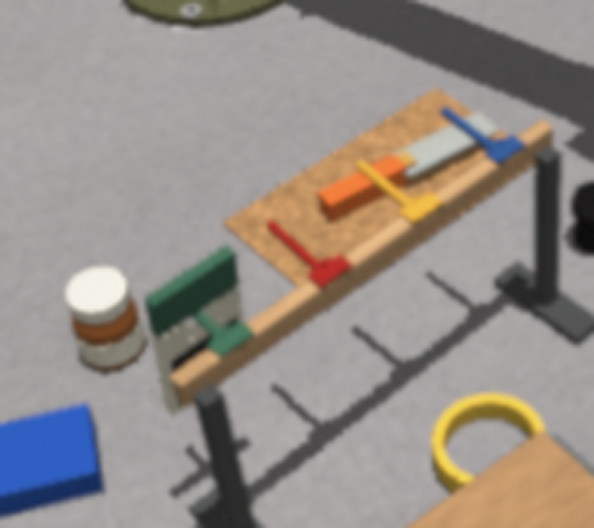

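Emit:
carry_out([
  [[0,0.001,-0.03],0],
  [[0,0.001,-0.07],0],
  [[0,0.001,-0.11],0],
  [[0,0.001,-0.14],0],
  [[0,0.001,-0.16],0],
  [[0,0.001,-0.175],0],
  [[0,0.001,-0.181],0],
  [[0,0.001,-0.181],0],
  [[0,0.001,-0.181],0],
])

```text
time: 26.95
position: [0.5449, 0.2263, 0.1092]
tool_rot: [-2.34, 2.093, -0.001]
ft_force: [-0.7, -0.1, 0.4]
grip_width: 0.415
```

Emit:
carry_out([
  [[0,0,0],0],
  [[0,0,0],0],
  [[0,0,0],0],
  [[0,0,0],0],
  [[0,0,0],0],
  [[0,0,0],0],
  [[0,0,0],0],
  [[0,0,0],0],
  [[0,0,0],0],
  [[0,0,0],0],
], grip=1)

```text
time: 27.95
position: [0.5441, 0.2265, 0.1083]
tool_rot: [-2.342, 2.094, -0.0]
ft_force: [-0.5, -0.8, 3.1]
grip_width: 0.113
```

Emit:
carry_out([
  [[0,0,0.03],0],
  [[0,0,0.07],0],
  [[0,0,0.11],0],
  [[0,0,0.15],0],
  [[0,0,0.177],0],
  [[-0.02,-0.02,0.177],0.13],
  [[-0.04,-0.05,0.177],0.26],
  [[-0.06,-0.08,0.177],0.39],
  [[-0.08,-0.12,0.177],0.52],
  [[-0.09,-0.16,0.177],0.65],
  [[-0.09,-0.2,0.177],0.78],
  [[-0.09,-0.24,0.177],0.91],
  [[-0.09,-0.28,0.177],1.04],
  [[-0.09,-0.32,0.177],1.17],
  [[-0.09,-0.36,0.177],1.3],
  [[-0.09,-0.4,0.177],1.43],
  [[-0.08,-0.411,0.16],1.539],
  [[-0.06,-0.411,0.13],1.539],
  [[-0.04,-0.411,0.11],1.539],
  [[-0.033,-0.411,0.108],1.539],
])

```text
time: 29.95
position: [0.5108, -0.1827, 0.21]
tool_rot: [3.133, 0.128, -0.018]
ft_force: [-0.2, 0.6, 0.1]
grip_width: 0.114
```

Emit:
carry_out([
  [[0,0,0],0],
  [[0,0,0],0],
  [[0,0,0],0],
  [[0,0,0],0],
])

```text
time: 30.35
position: [0.5109, -0.1846, 0.2173]
tool_rot: [-3.136, -0.125, -0.005]
ft_force: [-0.7, -0.1, 0.4]
grip_width: 0.109
```

```bash
cat > g.py <<'E'
from h import *
import sys
y={'blue':.132,'yellow':.044,'red':-.044,'green':-.132}[sys.argv[1]]; off=float(sys.argv[2]) # TCP z at grasp
s=get_state();p=s['position'];th=np.radians(4.7);R=np.array([[np.cos(th),-np.sin(th),0],[np.sin(th),np.cos(th),0],[0,0,1]]);O=np.array([.6145,-.2202,0])
g=O+R@np.array([-.03,y,.193]); h=p-[0,0,off-.087]
print(p.round(4),2*np.degrees(np.arctan2(s['tool_rot'][1],s['tool_rot'][0])).round(2),s['grip_width'],'pegmid-hole world',(g-h).round(4),'rail frame hole-pegmid',(R.T@(h-g)).round(4))
E
python3 g.py yellow .1083
```

```text
[ 0.5109 -0.1846  0.2173] -355.42 0.10908109157343411 pegmid-hole world [ 0.0701  0.0058 -0.003 ] rail frame hole-pegmid [-0.0703 -0.      0.003 ]
```

Emit:
carry_out([
  [[0.01,0.0008,0],0],
  [[0.02,0.0017,0],0],
  [[0.03,0.0025,0],0],
  [[0.04,0.0033,0],0],
  [[0.05,0.0041,-0.001],0],
  [[0.06,0.005,-0.002],0],
  [[0.07,0.0058,-0.003],0],
  [[0.07,0.0058,-0.003],0],
  [[0.07,0.0058,-0.003],0],
  [[0.07,0.0058,-0.006],0],
  [[0.07,0.0058,-0.009],0],
  [[0.07,0.0058,-0.009],0],
  [[0.07,0.0058,-0.009],0],
  [[0.07,0.0058,-0.009],0],
])

```text
time: 31.75
position: [0.5807, -0.1791, 0.2076]
tool_rot: [3.139, 0.125, 0.0]
ft_force: [-1.8, -0.2, 5.2]
grip_width: 0.115
```

Emit:
carry_out([
  [[0,0,0],0],
  [[0,0,0],0],
  [[0,0,0],0],
  [[0,0,0],0],
  [[0,0,0],0],
  [[0,0,0],0],
  [[0,0,0.02],0],
  [[0,0,0.05],0],
  [[0,0,0.082],0],
  [[0,0,0.082],0],
], grip=0.17)

```text
time: 32.75
position: [0.5828, -0.1801, 0.2935]
tool_rot: [3.137, 0.125, 0.011]
ft_force: [0.3, -0.8, 0.4]
grip_width: 0.417
```

Emit:
carry_out([
  [[-0.02,0.03,0],-0.13],
  [[-0.04,0.06,0],-0.26],
  [[-0.05,0.09,0],-0.39],
  [[-0.05,0.12,0],-0.52],
  [[-0.05,0.15,0],-0.65],
  [[-0.05,0.18,0],-0.78],
  [[-0.05,0.21,0],-0.91],
  [[-0.05,0.24,0],-1.04],
  [[-0.045,0.27,0],-1.17],
  [[-0.04,0.3,0],-1.3],
  [[-0.035,0.33,0],-1.42],
  [[-0.032,0.358,0],-1.539],
  [[-0.032,0.358,0],-1.539],
  [[-0.032,0.358,0],-1.539],
])

```text
time: 34.15
position: [0.5487, 0.1795, 0.2883]
tool_rot: [2.343, -2.09, 0.001]
ft_force: [-0.2, -0.2, 0.3]
grip_width: 0.413
```

```bash
python3 q.py
```

```text
[0.549  0.1777 0.2889] -83.66 0.41676911087319696
blue [[87, 84, 89], [111, 84, 73], [83, 84, 87], [142, 137, 141], [142, 108, 97], [136, 131, 134], [145, 144, 145], [134, 98, 82], [144, 140, 143]]
yellow [[87, 92, 96], [67, 121, 153], [79, 85, 88], [55, 160, 205], [51, 141, 186], [51, 136, 178], [141, 145, 151], [115, 146, 172], [144, 142, 144]]
red [[81, 79, 81], [76, 74, 95], [83, 83, 87], [144, 141, 143], [131, 128, 145], [150, 146, 149], [145, 140, 145], [122, 118, 143], [144, 141, 145]]
green [[137, 133, 136], [84, 89, 87], [86, 90, 93], [81, 96, 68], [85, 98, 70], [78, 92, 67], [140, 136, 138], [139, 137, 138], [62, 65, 61]]
knife orange [311.02808989 264.78651685] 178
```

Yellow hangs on its peg (its colour appears at the mid peg sample points). Red is next.

Emit:
carry_out([
  [[0,0.0005,-0.03],0],
  [[0,0.0005,-0.07],0],
  [[0,0.0005,-0.11],0],
  [[0,0.0005,-0.14],0],
  [[0,0.0005,-0.16],0],
  [[0,0.0005,-0.175],0],
  [[0,0.0005,-0.181],0],
  [[0,0.0005,-0.181],0],
  [[0,0.0005,-0.181],0],
])

```text
time: 35.15
position: [0.5498, 0.1797, 0.1092]
tool_rot: [-2.341, 2.093, -0.001]
ft_force: [0.2, 0.3, -0.1]
grip_width: 0.412
```

Emit:
carry_out([
  [[0,0,0],0],
  [[0,0,0],0],
  [[0,0,0],0],
  [[0,0,0],0],
  [[0,0,0],0],
  [[0,0,0],0],
  [[0,0,0],0],
  [[0,0,0],0],
  [[0,0,0],0],
  [[0,0,0],0],
], grip=1)

```text
time: 36.15
position: [0.5491, 0.1798, 0.1083]
tool_rot: [-2.342, 2.094, -0.0]
ft_force: [-0.5, 0.0, 2.5]
grip_width: 0.115
```

Emit:
carry_out([
  [[0,0,0.03],0],
  [[0,0,0.07],0],
  [[0,0,0.11],0],
  [[0,0,0.15],0],
  [[0,0,0.177],0],
  [[-0.02,-0.02,0.177],0.13],
  [[-0.05,-0.06,0.177],0.26],
  [[-0.07,-0.1,0.177],0.39],
  [[-0.09,-0.14,0.177],0.52],
  [[-0.1,-0.18,0.177],0.65],
  [[-0.1,-0.22,0.177],0.78],
  [[-0.1,-0.26,0.177],0.91],
  [[-0.1,-0.3,0.177],1.04],
  [[-0.1,-0.34,0.177],1.17],
  [[-0.1,-0.38,0.177],1.3],
  [[-0.1,-0.42,0.177],1.43],
  [[-0.09,-0.452,0.16],1.539],
  [[-0.06,-0.452,0.13],1.539],
  [[-0.04,-0.452,0.11],1.539],
  [[-0.031,-0.452,0.108],1.539],
])

```text
time: 38.15
position: [0.5176, -0.2719, 0.2072]
tool_rot: [3.135, 0.125, -0.025]
ft_force: [-0.7, 1.1, -0.6]
grip_width: 0.114
```

Emit:
carry_out([
  [[0,0,0],0],
  [[0,0,0],0],
  [[0,0,0],0],
  [[0,0,0],0],
])

```text
time: 38.55
position: [0.5179, -0.2722, 0.218]
tool_rot: [-3.137, -0.126, -0.007]
ft_force: [-0.6, 0.6, -1.4]
grip_width: 0.113
```

```bash
python3 g.py red .1083
```

```text
[ 0.5179 -0.2722  0.218 ] -355.42 0.11285100187284118 pegmid-hole world [ 0.0703  0.0056 -0.0037] rail frame hole-pegmid [-0.0705  0.0001  0.0037]
```

Emit:
carry_out([
  [[0.01,0.0008,0],0],
  [[0.02,0.0017,0],0],
  [[0.03,0.0025,0],0],
  [[0.04,0.0033,0],0],
  [[0.05,0.0041,-0.001],0],
  [[0.06,0.005,-0.002],0],
  [[0.07,0.0058,-0.003],0],
  [[0.07,0.0058,-0.003],0],
  [[0.07,0.0058,-0.003],0],
  [[0.07,0.0058,-0.006],0],
  [[0.07,0.0058,-0.009],0],
  [[0.07,0.0058,-0.009],0],
  [[0.07,0.0058,-0.009],0],
  [[0.07,0.0058,-0.009],0],
])

```text
time: 39.95
position: [0.5877, -0.2669, 0.2077]
tool_rot: [3.139, 0.125, 0.0]
ft_force: [-1.8, 0.3, 5.6]
grip_width: 0.11
```

Emit:
carry_out([
  [[0,0,0],0],
  [[0,0,0],0],
  [[0,0,0],0],
  [[0,0,0],0],
  [[0,0,0],0],
  [[0,0,0],0],
  [[0,0,0.02],0],
  [[0,0,0.05],0],
  [[0,0,0.082],0],
  [[0,0,0.082],0],
], grip=0.17)

```text
time: 40.95
position: [0.5894, -0.2681, 0.2937]
tool_rot: [3.136, 0.125, 0.01]
ft_force: [-0.2, 0.3, 0.1]
grip_width: 0.414
```

Emit:
carry_out([
  [[-0.02,0.04,0],-0.13],
  [[-0.04,0.08,0],-0.26],
  [[-0.06,0.12,0],-0.39],
  [[-0.06,0.16,0],-0.52],
  [[-0.06,0.2,0],-0.65],
  [[-0.06,0.24,0],-0.78],
  [[-0.06,0.28,0],-0.91],
  [[-0.06,0.32,0],-1.04],
  [[-0.055,0.36,0],-1.17],
  [[-0.055,0.4,0],-1.3],
  [[-0.055,0.44,0],-1.42],
  [[-0.055,0.48,0],-1.539],
  [[-0.055,0.52,0],-1.539],
  [[-0.055,0.56,0],-1.539],
  [[-0.055,0.583,0],-1.539],
  [[-0.055,0.583,0],-1.539],
  [[-0.055,0.583,0],-1.539],
])

```text
time: 42.65
position: [0.5328, 0.3162, 0.2883]
tool_rot: [2.341, -2.092, 0.002]
ft_force: [0.4, -0.5, -0.1]
grip_width: 0.416
```

```bash
python3 q.py
```

```text
[0.5335 0.3146 0.2891] -83.74 0.41713103259096757
blue [[88, 88, 90], [115, 87, 75], [87, 88, 87], [147, 142, 145], [143, 111, 97], [137, 135, 138], [149, 144, 147], [138, 101, 85], [147, 144, 147]]
yellow [[88, 90, 96], [73, 124, 159], [80, 85, 89], [59, 165, 210], [60, 148, 194], [58, 141, 184], [145, 149, 154], [119, 149, 175], [145, 143, 146]]
red [[87, 87, 91], [76, 81, 100], [88, 93, 95], [53, 56, 163], [56, 60, 169], [51, 57, 154], [141, 138, 147], [126, 123, 149], [147, 146, 149]]
green [[140, 136, 140], [86, 92, 89], [87, 91, 93], [82, 98, 68], [85, 99, 71], [80, 95, 68], [139, 136, 138], [143, 139, 141], [61, 63, 61]]
knife orange [310.88135593 264.81355932] 177
```

Emit:
carry_out([
  [[0,0.0005,-0.03],0],
  [[0,0.0005,-0.07],0],
  [[0,0.0005,-0.11],0],
  [[0,0.0005,-0.14],0],
  [[0,0.0005,-0.16],0],
  [[0,0.0005,-0.175],0],
  [[0,0.0005,-0.181],0],
  [[0,0.0005,-0.181],0],
  [[0,0.0005,-0.181],0],
])

```text
time: 43.65
position: [0.5338, 0.3171, 0.1093]
tool_rot: [-2.34, 2.093, -0.001]
ft_force: [0.5, -0.3, 0.9]
grip_width: 0.414
```

Emit:
carry_out([
  [[0,0,0],0],
  [[0,0,0],0],
  [[0,0,0],0],
  [[0,0,0],0],
  [[0,0,0],0],
  [[0,0,0],0],
  [[0,0,0],0],
  [[0,0,0],0],
  [[0,0,0],0],
  [[0,0,0],0],
], grip=1)

```text
time: 44.65
position: [0.5331, 0.3171, 0.1083]
tool_rot: [-2.342, 2.094, -0.0]
ft_force: [-0.9, -0.9, 2.9]
grip_width: 0.113
```

Emit:
carry_out([
  [[0,0,0.03],0],
  [[0,0,0.07],0],
  [[0,0,0.11],0],
  [[0,0,0.15],0],
  [[0,0,0.177],0],
  [[-0.02,-0.02,0.177],0.13],
  [[-0.04,-0.05,0.177],0.26],
  [[-0.06,-0.08,0.177],0.39],
  [[-0.08,-0.12,0.177],0.52],
  [[-0.085,-0.16,0.177],0.65],
  [[-0.085,-0.2,0.177],0.78],
  [[-0.085,-0.24,0.177],0.91],
  [[-0.085,-0.28,0.177],1.04],
  [[-0.085,-0.32,0.177],1.17],
  [[-0.085,-0.36,0.177],1.3],
  [[-0.085,-0.4,0.177],1.43],
  [[-0.08,-0.414,0.16],1.539],
  [[-0.06,-0.414,0.13],1.539],
  [[-0.04,-0.414,0.11],1.539],
  [[-0.029,-0.414,0.108],1.539],
])

```text
time: 46.65
position: [0.5033, -0.0969, 0.2139]
tool_rot: [3.139, 0.125, -0.004]
ft_force: [-0.9, 0.5, -0.6]
grip_width: 0.116
```

Emit:
carry_out([
  [[0,0,0],0],
  [[0,0,0],0],
  [[0,0,0],0],
  [[0,0,0],0],
])

```text
time: 47.05
position: [0.5038, -0.0969, 0.2164]
tool_rot: [-3.137, -0.126, -0.002]
ft_force: [1.1, -0.4, -0.3]
grip_width: 0.111
```

```bash
python3 g.py blue .1083
```

```text
[ 0.5038 -0.0969  0.2164] -355.42 0.11057198963466687 pegmid-hole world [ 0.07    0.0058 -0.0021] rail frame hole-pegmid [-0.0703 -0.0001  0.0021]
```

Emit:
carry_out([
  [[0.01,0.0008,0],0],
  [[0.02,0.0017,0],0],
  [[0.03,0.0025,0],0],
  [[0.04,0.0033,0],0],
  [[0.05,0.0041,-0.001],0],
  [[0.06,0.005,-0.002],0],
  [[0.07,0.0058,-0.003],0],
  [[0.07,0.0058,-0.003],0],
  [[0.07,0.0058,-0.003],0],
  [[0.07,0.0058,-0.006],0],
  [[0.07,0.0058,-0.009],0],
  [[0.07,0.0058,-0.009],0],
  [[0.07,0.0058,-0.009],0],
  [[0.07,0.0058,-0.009],0],
])

```text
time: 48.45
position: [0.5737, -0.0912, 0.2076]
tool_rot: [-3.139, -0.126, 0.0]
ft_force: [-2.9, -0.0, 6.0]
grip_width: 0.112
```

Emit:
carry_out([
  [[0,0,0],0],
  [[0,0,0],0],
  [[0,0,0],0],
  [[0,0,0],0],
  [[0,0,0],0],
  [[0,0,0],0],
  [[0,0,0.02],0],
  [[0,0,0.05],0],
  [[0,0,0.082],0],
  [[0,0,0.082],0],
], grip=0.17)

```text
time: 49.45
position: [0.5761, -0.0921, 0.2932]
tool_rot: [3.138, 0.125, 0.011]
ft_force: [0.6, -0.1, -0.2]
grip_width: 0.413
```

Emit:
carry_out([
  [[0.03,0.03,0.02],-0.13],
  [[0.06,0.06,0.03],-0.26],
  [[0.09,0.1,0.03],-0.39],
  [[0.11,0.14,0.03],-0.52],
  [[0.12,0.18,0.03],-0.65],
  [[0.12,0.21,0.03],-0.78],
  [[0.12,0.24,0.03],-0.91],
  [[0.12,0.27,0.03],-1.04],
  [[0.12,0.3,0.03],-1.17],
  [[0.115,0.33,0.03],-1.3],
  [[0.11,0.355,0.03],-1.42],
  [[0.11,0.355,0.03],-1.539],
  [[0.11,0.355,0.0],-1.539],
  [[0.11,0.355,-0.03],-1.539],
  [[0.11,0.355,-0.048],-1.539],
  [[0.11,0.355,-0.048],-1.539],
  [[0.11,0.355,-0.048],-1.539],
], grip=1)

```text
time: 51.15
position: [0.6839, 0.264, 0.2409]
tool_rot: [2.342, -2.093, 0.0]
ft_force: [-0.3, 0.0, 1.4]
grip_width: 0.004
```

```bash
python3 q.py
python3 - <<'E'
import numpy as np
from h import *
p=get_state()['position']; th=np.radians(6.5);d=p[:2]-[.5549,.2495]; print('box frame',d@[np.cos(th),np.sin(th)],d@[-np.sin(th),np.cos(th)],p[2])
for t in range(100,-1,-10):
    a=np.radians(t);x=55-90*np.cos(a)+6*np.sin(a)+10;z=152+90*np.sin(a)+6*np.cos(a)
    q=np.array([.5549+.9936*x/1e3,.2495+.1132*x/1e3,z/1e3]); print(t,(q-p).round(4).tolist())
E
```

```text
[0.6847 0.2637 0.2425] 276.4 0.002796772154956291
blue [[96, 104, 107], [117, 90, 81], [84, 87, 90], [139, 93, 71], [122, 84, 65], [123, 84, 66], [160, 152, 153], [144, 102, 84], [151, 148, 150]]
yellow [[94, 98, 102], [75, 132, 165], [86, 92, 94], [57, 170, 217], [58, 150, 200], [56, 145, 190], [150, 153, 159], [126, 158, 186], [151, 150, 155]]
red [[89, 91, 96], [83, 89, 108], [89, 94, 100], [57, 60, 170], [56, 58, 173], [56, 58, 160], [150, 146, 155], [130, 128, 157], [155, 152, 156]]
green [[146, 141, 145], [86, 95, 90], [91, 95, 100], [89, 103, 73], [87, 103, 74], [84, 99, 72], [149, 146, 147], [149, 146, 145], [65, 66, 66]]
knife orange [298.36904762 270.21428571] 168
box frame 0.13052924361171428 -0.0006188491721073868 0.24252901877901167
100 [-0.0438, -0.0044, -0.0029]
90 [-0.0592, -0.0061, -0.0005]
80 [-0.0748, -0.0079, -0.0009]
70 [-0.0902, -0.0096, -0.0039]
60 [-0.1047, -0.0113, -0.0096]
50 [-0.1181, -0.0128, -0.0177]
40 [-0.1298, -0.0142, -0.0281]
30 [-0.1396, -0.0153, -0.0403]
20 [-0.1472, -0.0161, -0.0541]
10 [-0.1522, -0.0167, -0.069]
0 [-0.1546, -0.017, -0.0845]
```

Emit:
carry_out([
  [[-0.02,-0.002,-0.001],0],
  [[-0.035,-0.0035,-0.001],0],
  [[-0.044,-0.0044,-0.001],0],
  [[-0.052,-0.005,-0.001],0],
  [[-0.059,-0.006,-0.0005],0],
  [[-0.067,-0.007,-0.0005],0],
  [[-0.075,-0.008,-0.001],0],
  [[-0.083,-0.009,-0.002],0],
  [[-0.09,-0.0096,-0.004],0],
  [[-0.0975,-0.0104,-0.0065],0],
  [[-0.1047,-0.0113,-0.0096],0],
  [[-0.1115,-0.012,-0.0135],0],
  [[-0.118,-0.0128,-0.0177],0],
  [[-0.124,-0.0135,-0.023],0],
  [[-0.13,-0.0142,-0.028],0],
  [[-0.135,-0.0148,-0.034],0],
  [[-0.1396,-0.0153,-0.04],0],
  [[-0.1435,-0.0157,-0.047],0],
  [[-0.147,-0.016,-0.054],0],
  [[-0.147,-0.016,-0.054],0],
])

```text
time: 53.25
position: [0.5357, 0.2478, 0.1858]
tool_rot: [2.341, -2.092, -0.002]
ft_force: [-0.7, 0.2, 0.1]
grip_width: 0.004
```

Emit:
carry_out([
  [[-0.003,0,-0.007],0],
  [[-0.005,-0.0005,-0.015],0],
  [[-0.006,-0.0005,-0.022],0],
  [[-0.0075,-0.001,-0.028],0],
  [[-0.0075,-0.001,-0.031],0],
  [[-0.0075,-0.001,-0.033],0],
  [[-0.0075,-0.001,-0.033],0],
  [[-0.0075,-0.001,-0.033],0],
])

```text
time: 54.05
position: [0.5295, 0.247, 0.1581]
tool_rot: [-2.342, 2.094, 0.005]
ft_force: [-10.6, -3.6, 29.3]
grip_width: 0.002
```

Emit:
carry_out([
  [[0,0,0.01],0],
  [[0,0,0.04],0],
  [[-0.02,0.02,0.08],0],
  [[-0.06,0.05,0.1],0],
  [[-0.1,0.09,0.1],0],
  [[-0.13,0.13,0.1],0],
  [[-0.14,0.17,0.1],0],
  [[-0.14,0.2,0.1],0],
  [[-0.14,0.22,0.1],0],
  [[-0.14,0.22,0.1],0],
])

```text
time: 55.05
position: [0.3877, 0.4699, 0.2527]
tool_rot: [2.346, -2.087, 0.003]
ft_force: [0.1, -0.3, 0.2]
grip_width: 0.003
```

```bash
python3 q.py
python3 - <<'E'
from h import *
b=load('tq');c=load('sq')
cv2.imwrite('pics/v9.png',np.hstack([cv2.resize(c['pixels'][100:320,120:400],(480,377) if 0 else (480,378)),np.vstack([cv2.resize(b['pixels'][160:310,240:440],(320,240)),cv2.resize(b['pixels'][160:280,130:290],(320,240))[:138] if 0 else cv2.resize(b['pixels'][175:250,130:250],(320,138))])]))
E
```

```text
[0.39   0.4656 0.2535] -83.64 0.004768495146284622
blue [[84, 88, 90], [103, 80, 70], [74, 76, 81], [121, 79, 58], [103, 70, 53], [106, 71, 58], [144, 136, 139], [128, 91, 75], [135, 131, 133]]
yellow [[85, 88, 91], [64, 114, 144], [73, 79, 80], [57, 153, 196], [54, 136, 177], [50, 128, 168], [133, 136, 142], [108, 135, 158], [133, 132, 136]]
red [[80, 83, 84], [74, 76, 97], [80, 85, 89], [53, 54, 152], [52, 56, 156], [48, 54, 144], [134, 130, 140], [112, 112, 136], [137, 133, 137]]
green [[129, 125, 127], [78, 82, 81], [74, 82, 84], [80, 92, 65], [81, 93, 67], [74, 85, 61], [131, 129, 130], [131, 129, 130], [61, 64, 62]]
knife orange [298.25287356 270.14367816] 174
```

View pics/v9.png

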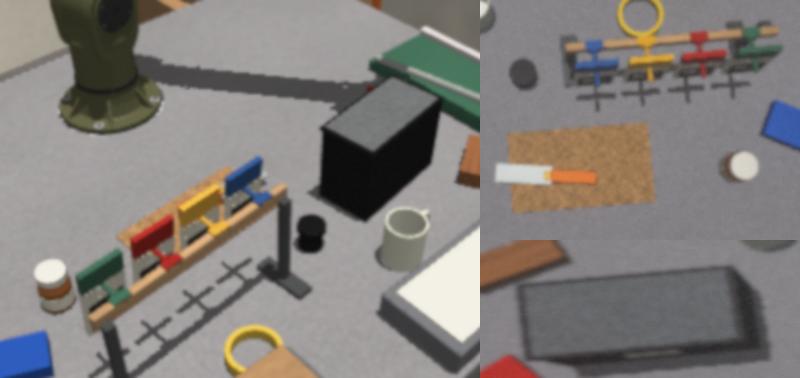

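All four prints hang and the lid is shut. The knock has pushed the blade tip over the mat's edge, so I'll put the knife back squarely.

Run:
```python
from h import *
d=load('tq'); a=at(d,(310.9,264.8),.03); b=at(d,(298.3,270.15),.03); print('shift',b-a)
r=at(d,(312.5,271.3),.03); t=at(d,(250,268.1),.0225); v=(t-r)[:2]; L=np.linalg.norm(v); print(r,t,L,np.degrees(np.arctan2(v[1],v[0])), r[:2]+v/L*.0425)
hsv=cv2.cvtColor(d['pixels'],cv2.COLOR_BGR2HSV); m=cv2.inRange(hsv,(5,170,150),(14,255,255)); m[:,350:]=0; m[:220]=0
box=cv2.minAreaRect(np.argwhere(m)[:,::-1].astype(np.float32)); print(box)
th=box[2]; c=np.array(box[0])
```

```text
shift [-0.01534185  0.03769056  0.        ]
[ 0.39697282 -0.09937156  0.03      ] [0.40838525 0.08627812 0.0225    ] 0.18600012062768312 86.4822880714885 [ 0.3995805  -0.05695163]
((298.05078125, 270.086181640625), (26.292789459228516, 6.600932598114014), 3.1798300743103027)
```

Emit:
carry_out([
  [[0.02,-0.04,0],0.1],
  [[0.04,-0.08,0],0.2],
  [[0.06,-0.12,0],0.3],
  [[0.06,-0.16,0],0.4],
  [[0.06,-0.2,0],0.5],
  [[0.06,-0.24,0],0.6],
  [[0.06,-0.28,0],0.7],
  [[0.06,-0.32,0],0.8],
  [[0.06,-0.36,0],0.9],
  [[0.06,-0.4,0],1.0],
  [[0.06,-0.44,0],1.1],
  [[0.05,-0.48,-0.01],1.2],
  [[0.035,-0.5,-0.02],1.3],
  [[0.02,-0.523,-0.03],1.395],
  [[0.011,-0.523,-0.05],1.395],
  [[0.011,-0.523,-0.06],1.395],
  [[0.011,-0.523,-0.06],1.395],
  [[0.011,-0.523,-0.06],1.395],
], grip=-1)

```text
time: 56.95
position: [0.4008, -0.056, 0.1945]
tool_rot: [-3.14, 0.1, -0.001]
ft_force: [0.2, -0.5, 0.7]
grip_width: 1.002
```

Run:
```python
from h import *
d=snap('wrist','w10'); s=get_state(); print(s['position'],s['tool_rot'],s['joint_positions'].round(3))
hsv=cv2.cvtColor(d['pixels'],cv2.COLOR_BGR2HSV); m=cv2.inRange(hsv,(4,150,60),(14,255,255)); 
n,l,st,ce=cv2.connectedComponentsWithStats(m); i=1+np.argmax(st[1:,4]); print(st[i],ce[i])
w=cv2.inRange(hsv,(0,0,150),(179,40,255)); w[300:]=0
n,l,st,ce=cv2.connectedComponentsWithStats(w); 
for k in np.argsort(-st[1:,4])[:3]+1: print('white',st[k],ce[k])
th=np.radians(86.5)
for P in([.401,-.0575],):
    f=lambda a,b,z:[P[0]+np.cos(th)*a-np.sin(th)*b,P[1]+np.sin(th)*a+np.cos(th)*b,z]
    print(proj(d,[f(-.0425,0,.03),f(.0425,0,.03),f(.145,.017,.0225),f(.145,-.017,.0225)]).round(1).tolist())
```

```text
[ 0.40125088 -0.05570725  0.19481461] [-3.13964851e+00  9.88157200e-02 -2.26421331e-03] [-0.69  -0.289  0.653  2.068  0.18   1.308 -0.168]
[ 265  163   22   75 1553] [275.32260142 199.31487444]
white [ 258   58   36  106 3283] [275.62260128 105.58483095]
white [ 31 182   5  11  41] [ 33.2195122  186.68292683]
white [  0 219   8  13  33] [  4.09090909 225.42424242]
[[275.5, 235.2], [275.4, 160.1], [258.4, 56.7], [292.2, 56.6]]
```

Emit:
carry_out([
  [[0,-0.003,-0.03],0],
  [[0,-0.003,-0.06],0],
  [[0,-0.003,-0.09],0],
  [[0,-0.003,-0.12],0],
  [[0,-0.003,-0.12],0],
])

```text
time: 57.5
position: [0.3983, -0.0587, 0.0719]
tool_rot: [3.138, -0.098, -0.009]
ft_force: [-0.2, -0.4, 1.0]
grip_width: 1.0
```

Run:
```python
from h import *
s=get_state(); print(s['position'],s['tool_rot'],s['joint_positions'].round(3))
```

```text
[ 0.39831819 -0.05865796  0.07189462] [ 3.13782188 -0.0976748  -0.00886782] [-0.707 -0.124  0.758  2.223  0.103  1.017 -0.069]
```

Emit:
carry_out([
  [[0,0,-0.02],0],
  [[0,0,-0.04],0],
  [[0,0,-0.055],0],
  [[0,0,-0.065],0],
  [[0,0,-0.065],0],
  [[0,0,-0.065],0],
  [[0,0,-0.065],0],
])

```text
time: 58.2
position: [0.4016, -0.0589, 0.0101]
tool_rot: [-3.139, 0.1, -0.003]
ft_force: [0.2, 0.9, -0.1]
grip_width: 1.0
```

Run:
```python
from h import *
s=get_state(); print(s['position'],s['tool_rot'],s['joint_positions'].round(3),s['ft_force'])
```

```text
[ 0.40159236 -0.05894697  0.01011084] [-3.13949067e+00  9.98338440e-02 -3.04796229e-03] [-0.705  0.025  0.804  2.274 -0.025  0.848  0.051] [ 0.19550037  0.87690955 -0.12368744]
```

Emit:
carry_out([
  [[0,0,0],0],
  [[0,0,0],0],
  [[0,0,0],0],
  [[0,0,0],0],
  [[0,0,0],0],
  [[0,0,0],0],
  [[0,0,0],0],
  [[0,0,0],0],
  [[0,0,0],0],
  [[0,0,0],0],
  [[0,0,0],0],
  [[0,0,0],0],
  [[0,0,0],0],
  [[0,0,0],0],
], grip=1, squeeze=60)

```text
time: 59.6
position: [0.4005, -0.0592, 0.0091]
tool_rot: [3.14, -0.101, 0.0]
ft_force: [0.4, 0.4, -0.2]
grip_width: 0.247
```

Emit:
carry_out([
  [[0,0,0.01],0],
  [[0,0,0.025],0],
  [[0.005,-0.012,0.025],0],
  [[0.01,-0.024,0.025],0],
  [[0.015,-0.037,0.025],0],
  [[0.015,-0.037,0.025],0],
  [[0.015,-0.037,0.015],0],
  [[0.015,-0.037,0.007],0],
  [[0.015,-0.037,0.003],0],
  [[0.015,-0.037,0.001],0],
  [[0.015,-0.037,0.001],0],
  [[0.015,-0.037,0.001],0],
])

```text
time: 60.8
position: [0.4155, -0.0961, 0.0101]
tool_rot: [3.14, -0.1, 0.0]
ft_force: [0.3, -0.2, -1.9]
grip_width: 0.243
```

Emit:
carry_out([
  [[0,0,0],0],
  [[0,0,0],0],
  [[0,0,0],0],
  [[0,0,0],0],
  [[0,0,0],0],
  [[0,0,0],0],
  [[0,0,0],0],
  [[0,0,0.02],0],
  [[0,0,0.05],0],
  [[0,0,0.1],0],
  [[0,0,0.15],0],
  [[0,0,0.2],0],
  [[0,0.04,0.25],0],
  [[0,0.08,0.25],0],
  [[0,0.12,0.25],0],
  [[0,0.16,0.25],0],
  [[0,0.2,0.25],0],
  [[0,0.24,0.25],0],
  [[0,0.24,0.25],0],
  [[0,0.24,0.25],0],
], grip=-1)

```text
time: 62.8
position: [0.4153, 0.1441, 0.2597]
tool_rot: [3.139, -0.097, -0.001]
ft_force: [-0.6, -0.2, 0.3]
grip_width: 1.001
```

```bash
python3 q.py
python3 - <<'E'
from h import *
d=load('tq');o=load('t0')
hsv=cv2.cvtColor(d['pixels'],cv2.COLOR_BGR2HSV)
w=cv2.inRange(hsv,(0,0,170),(179,45,255)); w[:240]=0;w[300:]=0;w[:,:245]=0;w[:,350:]=0
n,l,st,ce=cv2.connectedComponentsWithStats(w); k=1+np.argmax(st[1:,4]); print('blade',st[k],ce[k])
print('mat left edge px ~ (258..261)', 'lid front corners colours')
E
```

```text
[0.4157 0.1426 0.26  ] -3.76 0.9981006112417345
blue [[87, 94, 98], [105, 79, 71], [76, 80, 82], [127, 86, 65], [113, 77, 57], [110, 74, 59], [143, 137, 138], [132, 94, 78], [140, 137, 139]]
yellow [[87, 90, 94], [67, 119, 150], [78, 84, 87], [55, 155, 200], [53, 138, 181], [54, 133, 174], [135, 139, 143], [116, 145, 168], [137, 134, 138]]
red [[85, 86, 90], [75, 80, 98], [82, 88, 89], [47, 52, 154], [52, 55, 159], [49, 55, 147], [136, 133, 142], [119, 119, 144], [143, 140, 144]]
green [[131, 127, 131], [81, 86, 84], [80, 86, 89], [81, 94, 65], [83, 96, 68], [78, 90, 67], [132, 130, 130], [136, 132, 134], [59, 59, 57]]
knife orange [310.81081081 265.36216216] 185
blade [262 257  35  14 373] [277.8847185  262.96246649]
mat left edge px ~ (258..261) lid front corners colours
```

Knife is back within the mat, and all four prints still show at their pegs. The last lid view showed it shut. Handing in.

```bash
python3 -c "
from bench import ticket
print(ticket.close_job())"
```

```text
the job is handed in; nothing more can be done
None
```

The job is done and handed in at about 63 s of robot time; `close_job()` gave no verdict.

- **Lid opened:** I levered the lid up with the knife, pushed it open to about its stop, and laid the knife back on the mat.
- **Prints:** All four were in the box. I hung green, yellow, red and blue on their own pegs without dropping any.
- **Lid shut:** I pushed it closed with the shut fingers until they rested at the shut lid's height (158 mm) with 29 N against the walls.
- **Knife knocked:** Between hanging blue and shutting the lid, the knife was knocked about 4 cm and its blade tip hung over the mat's edge. I picked it up again after shutting the lid and set it back in place.

**Last checks:** The last picture I looked at, taken before I reset the knife, showed all four prints hanging and the lid shut. After the reset I checked by pixel measurements only. The prints' colours were unchanged at their pegs, and the blade tip was about 1–4 pixels (roughly 3–10 mm) inside the mat's edge. I did not recheck the lid after the reset, but I did not touch it again.

No check failed.

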